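# Unhitch the latched coupler from its ball mount

### The job

Take the loose cap by its knob, lift it off the coupler's two latch lugs and set it down, open side down, in the shallow round lid. Then squeeze the sliding latch lug all the way over towards the fixed lug, against its spring, while the coupler still sits on the ball; keep it squeezed, lift the coupler straight up off the ball and finish while holding it in the gripper, roughly level, about 10 cm above where it sat. Leave the spool, the brass block and the white tube where they stand.

Things in the scene. Friction and masses are not known exactly. Their poses are not given: they have to be found in the camera images.
- ball_mount: Ball mount, fixed to the bench: dark steel plate 150 x 74 x 10 mm (local x -40 to +110 mm) with a steel ball of 36 mm diameter on a neck and, at local x = +82 mm, a rest post with a saddle at 60 mm height that carries the coupler's tongue. Origin on the bench straight below the ball's centre (62 mm up); x points along the tongue, z up.
- coupler: Loose coupler, 0.38 kg: aluminium socket housing 56 x 58 mm, latched over the ball, with a square steel tongue along +x to x = 118 mm. Origin at the ball's centre while seated (62 mm above the bench), axes then as ball_mount. Housing top at z = +25 mm; on it two upright lugs face each other along y (see lug_latch, lug_fixed). While latched it cannot be lifted off.
- grip_mid (a point): Point of the coupler at local (0, 0, 46 mm): midway between the lugs' outer faces when the latch is fully squeezed (faces then at y = -17 and +17 mm, 34 mm apart). Fingers from above, closing along local y about this point, press the latch fully open and then hold the coupler by both lugs; the open fingers must pass outside y = -29 mm.
- lug_latch (a point): Middle of the outer (-y) face of the sliding latch lug (28 mm wide in x, 8 mm thick in y), 15 mm below its top and 15 mm above the strap at its foot; at coupler y = -29 mm when latched (outer faces of the two lugs 46 mm apart); moves with the latch.
- lug_fixed (a point): Middle of the outer (+y) face of the fixed lug (same size), 15 mm below its top; at coupler y = +17 mm.
- latch (a joint): Travel of the latch in m: 0 latched (fork under the ball), 0.012 fully open (lug against its stop, fork clear of the ball). Grows as the latch lug moves to local +y of the coupler, towards the fixed lug. Its spring pushes it back with about 4 N at 0 and 8.5 N at 0.012.
- cap: Loose black rectangular cap, 50 g, 40 (x) x 58 (y) mm, open below, 30 mm high with a round knob of 22 mm diameter on top (overall 64 mm high). Origin in the middle of its open rim. At the start it hangs over both lugs, its axes parallel to the coupler's, its rim 97 mm above the bench; lift it at least 30 mm straight up to clear the lugs.
- cap_knob (a point): Middle of the cap's knob (54 mm above its rim, 24 mm above the cap's roof, 10 mm below the knob's top), on the cap's axis.
- round_lid: Shallow round lid lying upside down as a tray, fixed to the bench: 91 mm outside diameter, 14 mm high. Origin at the centre of its underside; its inner floor is 3 mm up and 84 mm across, so the cap fits in any turn when set near its centre.
- ball (a point): Centre of the mount's ball, 62 mm above the bench; axes as ball_mount.
- spool: Bystander: wire spool, 52 mm diameter, 34 mm high. Origin under its centre.
- doming: Bystander: brass block with round hollows, 50 mm cube. Origin under its centre.
- wadding: Bystander: white upright tube, 40 mm diameter, 104 mm high. Origin under its centre.
There are look-alikes about, which are no part of the job. There is more than one size of the cap; the one meant has the size given above.

How it is judged:
On the way, in this order (a step that is already met when the one before it is completed fails the run):
1. the cap stands released in the round lid, open side down, while the coupler is still latched on the ball (horizontal distance between cap and round_lid below 0.012 m and z of cap in the frame of round_lid below 0.0075 m and angle between cap's own z axis and vertical below 0.15 rad and contact force between the fingers and cap below 0.1 N and linear speed of cap below 0.03 m/s and distance between coupler and ball below 0.006 m), for 0.2 s.
2. the latch is squeezed open while the coupler still sits on the ball (value of joint latch above 0.0095 m and distance between coupler and ball below 0.008 m), for 0.1 s.
At the end, for the whole second after the job is handed in: The cap stands open side down and still inside the round lid (within 12 mm of its centre, tilt under 0.15 rad), and the gripper holds the coupler still, at least 70 mm above its seat on the ball, tilted less than 0.3 rad, carried by the fingers alone (horizontal distance between cap and round_lid below 0.012 m and z of cap in the frame of round_lid below 0.0075 m and angle between cap's own z axis and vertical below 0.15 rad and contact force between the fingers and cap below 0.1 N and linear speed of each of cap, coupler below 0.03 m/s and z of coupler in the frame of ball above 0.07 m and angle between coupler's own z axis and vertical below 0.3 rad and contact force between the fingers and coupler above 2 N and contact force between coupler and ball_mount below 0.1 N); the arm keeps its last pose, push and grip.
It fails at once if a bystander (spool, brass block, white tube) is shifted by more than 15 mm (distance of any of spool, doming, wadding from where it was at the start of the episode above 0.015 m).
It also fails if it takes over 51 s, if anything falls off the work surface, if the arm or the gripper's body presses on something with over 40 N, if the wrist force passes 120 N, or if a joint passes its speed limit or range.

### The arm

A 6-joint arm with a two-finger parallel gripper is mounted at the origin on a cart in front of the work surface, level with it; the furniture and walls round the work are solid. World frame = base frame: x ahead of the robot, y to its left, z up, the work surface at z = 0. Lengths are in m, angles in rad, forces in N, time in s.
With the tool pointing down it reaches from about 0.35 to 0.85 m from the base axis. Payload 8.1 kg.
Tool frame: the origin (TCP) lies between the finger pads; the fingertips stand tips_ahead ahead of it and the grasp point (between the pads) lies 8 mm behind it (tips_ahead is the distance from the TCP to the fingertips, in m); z points along the fingers, x is the direction in which the jaws open and shut, and the axes are right-handed (so a half turn about z gives the same grasp; the last joint's range is limited). The gripper opens to 93 mm and grips with 3 to 60 N. Pads are 15 mm wide; open, the fingers measure 128 mm over their backs; the gripper's body (75 mm by 188 mm) begins 65 mm behind the grasp point.
Start: joints at [-1.416, 0.13, 1.488, -0, 1.523, -0.085], TCP at [0.143, -0.583, 0.23] pointing down, gripper open.
Joint ranges: [-2.96, 2.96], [-0.89, 2.26], [0.02, 2.5], [-1.34, 4.48], [0, 2.73], [-2.66, 2.66]. Speed limits (rad/s): [2.39, 2.39, 2.79, 3.14, 3.14, 3.14].

### API

Orientations are given as a rotation vector (axis times angle).
In Python, from plant import * gives the robot as it stands.
- The arm moves only by the tool play_rows, never from a script. Its argument "increments" is a list that holds one entry, the list of rows, each a list of 4 numbers: the shift along the tool's x, y, z in cm, then the turn about the tool's z in rad. A call has 1 to 5 rows; each row is the pose to reach, as a shift and turn from the pose measured when the call began, along the tool's axes at that moment; what a row does not reach only later rows make up. A row lasts 1/10 s, in which the tool goes at most 50 mm and 8.59 degrees, less where a joint would pass 70% of its speed; a pose out of reach is approached as far as the arm can. A call with a gripper value outside its range is refused whole. "jaw" is the finger opening in cm, from 0 to 9.3, set as the call begins (left out, the last holds). The fingers move at their own pace and stop on an object; "squeeze" is the grip in N (left out, the last holds). Time passes only in rows, so rows that repeat a pose let the fingers close. It gives the time, the measured TCP pose, the force and the opening at its end, in the units of the state.
- read_state(): the state, without advancing time (a new reading comes with each control period).
- read_camera(name): name is "scene" or "side" or "wrist"; returns (picture, depth): 420x560x3 uint8, blue, green, red; 420x560 float32, m along the optical axis (not along the pixel's ray), 0 where there is no reading.
- camera_params(name): a dict with "K" (3x3 intrinsics, pixels), "k1" (the pictures are not rectified: a ray, as slopes to the right and down, at radius r is drawn at 1 + k1 r^2 times it, then the intrinsics apply), "eye" and "orientation" of the camera in the world. Camera axes: x right, y up, looking along -z (the intrinsics and any distortion apply to the point x, -y, -z); pixel columns grow to the right and rows downward; lengths in m; the calibration is good to about 2 mm. A picture is of the moment at which its call begins: read the wrist's pose just before it. camera_params takes no time and is no camera call; for the wrist camera it gives the pose at the moment of the call.
- close_job(): hands the job in, once; it reports no verdict.
The state is a dict: "t": time; "q": joint angles; "dq": joint speeds; "joint_torque": joint torques, N m; "tool_pos": TCP position; "orientation": TCP orientation; "force": force on the tool from outside, world axes, zero at the start; "wrist_torque": the same for the moment, N m; "opening": finger opening in m.
Only numpy, scipy, OpenCV 4.12 (cv2) and the standard library are available. Lean on these libraries where they do the work, as an engineer would, in place of code of your own. Each camera call takes 0.05 s, during which the arm holds its last target.

## Working session

There is one attempt and no reset: what is moved stays moved. The work goes in short steps, Python scripts to look and compute and a tool call to move; the robot and the scene stay as the last step left them, time stands still between calls to the robot, and variables do not carry over. Pictures are saved under pics/ and viewed, and the job is handed in when it is done.

Besides the shell and the picture viewer there is one more tool, called after "Request:" as name(argument=value, ...) on one line, values as JSON. play_rows: Moves the arm, as the interface text tells. Its arguments: {"type":"object","properties":{"increments":{"type":"array"},"jaw":{"type":"number"},"squeeze":{"type":"number"}},"required":["increments"]}

```bash
ls; mkdir -p pics
cat > h.py <<'E'
from plant import *
import numpy as np, cv2
from scipy.spatial.transform import Rotation as R
def snap(name,tag):
    p=camera_params(name); im,d=read_camera(name)
    cv2.imwrite(f'pics/{tag}.png',im); np.savez(f'pics/{tag}.npz',im=im,d=d,K=p['K'],k1=p['k1'],eye=p['eye'],o=p['orientation'])
    return im,d,p
class V:
    def __init__(s,tag):
        z=np.load(f'pics/{tag}.npz'); s.im=z['im'];s.d=z['d'];s.K=z['K'];s.k1=float(z['k1']);s.eye=z['eye']
        o=z['o']; s.R=o if o.shape==(3,3) else R.from_rotvec(o).as_matrix()
    def ray(s,u,v):
        u=np.asarray(u,float);v=np.asarray(v,float)
        pts=np.stack([u,v],-1).reshape(-1,1,2)
        n=cv2.undistortPoints(pts,s.K,np.array([s.k1,0,0,0,0.])).reshape(u.shape+(2,))
        return np.stack([n[...,0],-n[...,1],-np.ones(u.shape)],-1)@s.R.T
    def pt(s,u,v,depth=None):
        d=s.d[np.asarray(v,int),np.asarray(u,int)] if depth is None else depth
        return s.eye+s.ray(u,v)*np.asarray(d)[...,None]
    def atz(s,u,v,z):
        r=s.ray(u,v); return s.eye+r*((z-s.eye[2])/r[...,2])[...,None]
    def cloud(s):
        v,u=np.mgrid[0:s.d.shape[0],0:s.d.shape[1]]
        P=s.pt(u,v,s.d); P[s.d==0]=np.nan; return P
    def proj(s,P):
        c=(np.asarray(P)-s.eye)@s.R; x=c[...,0]/-c[...,2]; y=-c[...,1]/-c[...,2]; f=1+s.k1*(x*x+y*y)
        return np.stack([s.K[0,0]*x*f+s.K[0,2],s.K[1,1]*y*f+s.K[1,2]],-1)
E
python3 - <<'E'
from h import *
print(read_state())
for n in ['scene','side','wrist']:
    im,d,p=snap(n,n+'0'); print(n,p)
E
```

```text
pics
{'t': 0.0, 'q': array([-1.41637445e+00,  1.31145017e-01,  1.48924477e+00, -1.33663833e-05,
        1.52300530e+00, -8.53899591e-02]), 'dq': array([-0.00017991,  0.00120007, -0.00148047,  0.0001451 ,  0.00036395,
        0.00135392]), 'joint_torque': array([-3.24246803e-04, -5.59849334e+01, -4.91752231e+01,  7.67655065e-02,
        3.54820210e-02, -1.76027061e-04]), 'tool_pos': array([ 0.14245171, -0.58229093,  0.22861603]), 'orientation': array([-2.47025786e+00,  1.93901060e+00,  2.08339530e-03]), 'force': array([-0.67835508, -0.84884701, -0.801971  ]), 'wrist_torque': array([-0.04311343,  0.0519252 , -0.03442534]), 'opening': 0.09277099469319532}
scene {'K': array([[486.16013114,   0.        , 282.6328649 ],
       [  0.        , 486.16013114, 206.38278125],
       [  0.        ,   0.        ,   1.        ]]), 'k1': -0.005366860522598583, 'eye': array([-0.23831515,  0.60496082,  1.07152748]), 'orientation': array([ 0.44031569, -0.88976283, -2.07429694])}
side {'K': array([[456.88185157,   0.        , 287.73023245],
       [  0.        , 456.88185157, 214.08031629],
       [  0.        ,   0.        ,   1.        ]]), 'k1': -0.1060982680105507, 'eye': array([ 0.47488585, -1.28632017,  0.75299417]), 'orientation': array([ 1.11315274, -0.02945943, -0.07331678])}
wrist {'K': array([[291.07794439,   0.        , 275.12152915],
       [  0.        , 291.07794439, 205.90823024],
       [  0.        ,   0.        ,   1.        ]]), 'k1': -0.04983515744375434, 'eye': array([ 0.21689614, -0.56459467,  0.38427325]), 'orientation': array([-0.23264537,  0.18474458, -1.321228  ])}
```

View pics/scene0.png

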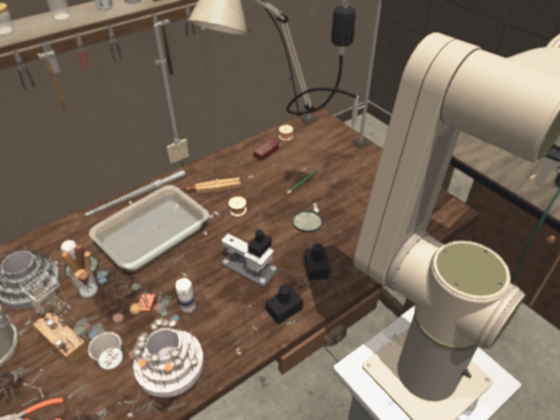

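View pics/side0.png

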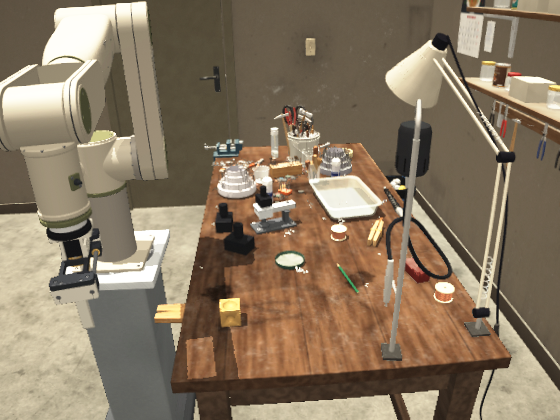

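View pics/wrist0.png

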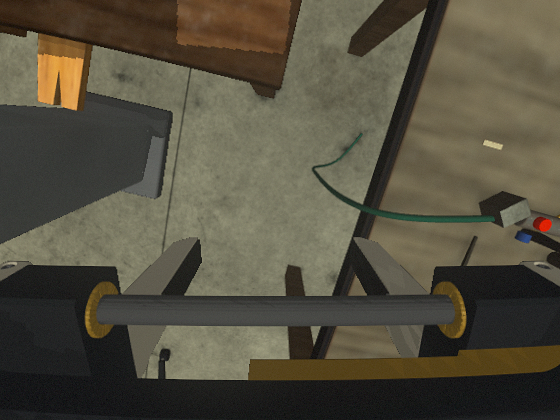

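The scene view shows the coupler with a cap at scene (260,243). Two similar caps stand on the bench at (317,262) and (285,303), and a round lid at (308,219). I'll take close crops next.

Run:
```python
from h import *
a=V('scene0');b=V('side0')
c1=cv2.resize(a.im[190:330,150:350],None,fx=4,fy=4,interpolation=cv2.INTER_CUBIC)
cv2.imwrite('pics/c1.png',c1)
c2=cv2.resize(b.im[150:290,180:380],None,fx=4,fy=4,interpolation=cv2.INTER_CUBIC)
cv2.imwrite('pics/c2.png',c2)
for n,v,l in [('scene',a,[(260,237),(317,250),(285,292),(308,219),(238,205),(185,285),(286,131),(238,241),(245,265)]),('side',b,[(264,189),(223,210),(238,230),(290,260),(339,232),(230,312),(268,188),(288,210)])]:
    for u,w in l: print(n,u,w,v.pt(u,w).round(4))
```

```text
scene 260 237 [0.4733 0.1363 0.1536]
scene 317 250 [0.3907 0.0108 0.0917]
scene 285 292 [0.3327 0.1628 0.0927]
scene 308 219 [ 0.5613 -0.1024  0.004 ]
scene 238 205 [0.7216 0.0493 0.0297]
scene 185 285 [0.4967 0.35   0.0977]
scene 286 131 [ 0.9437 -0.3098  0.0337]
scene 238 241 [0.5553 0.1553 0.0792]
scene 245 265 [0.5235 0.1581 0.0089]
side 264 189 [0.4918 0.1217 0.1554]
side 223 210 [0.3484 0.1381 0.0766]
side 238 230 [ 0.4036 -0.0143  0.0773]
side 290 260 [ 0.5608 -0.0874  0.003 ]
side 339 232 [0.7312 0.0188 0.0349]
side 230 312 [ 0.3905 -0.387   0.0492]
side 268 188 [0.5099 0.3379 0.0671]
side 288 210 [0.5731 0.1501 0.06  ]
```

View pics/c1.png

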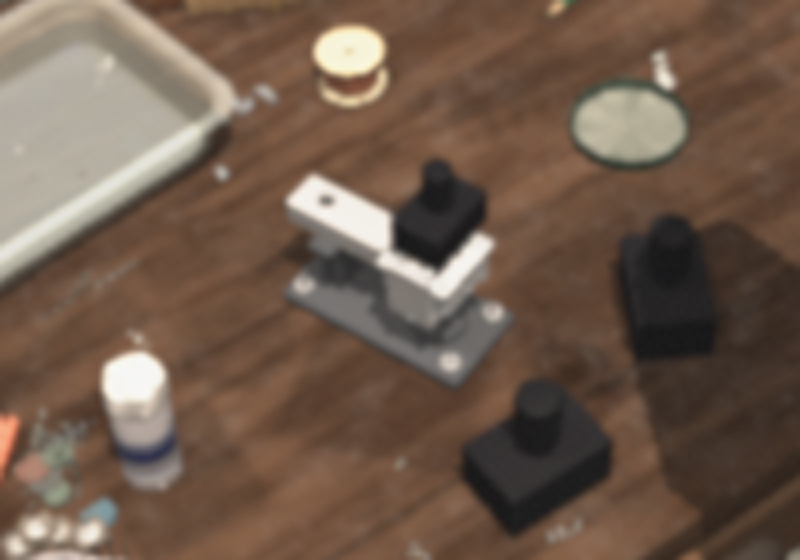

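View pics/c2.png

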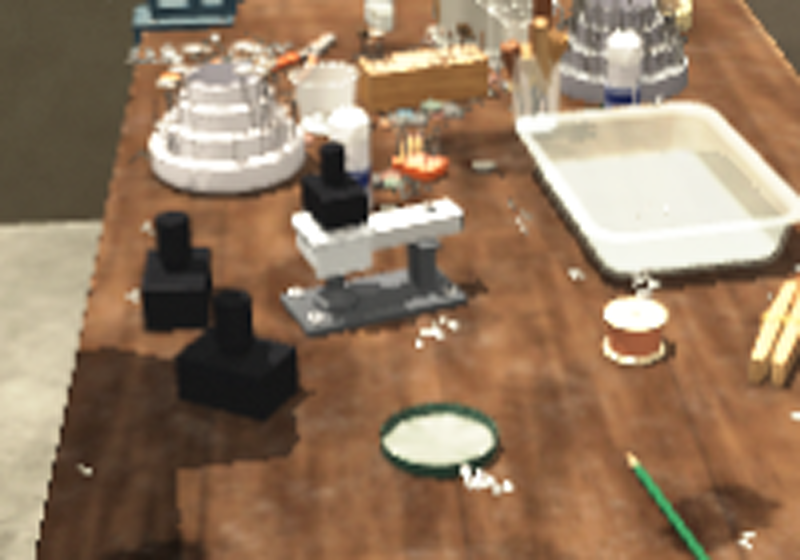

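Candidates for the cap:
- Scene (260,243): hangs on the coupler. Its knob top reads about 0.155–0.161 m, which matches the rim at 97 mm plus 64 mm.
- Scene (317,262): on the bench, wider, about 92 mm high.
- Scene (285,303): on the bench, wider, about 92 mm high.

I choose the one on the coupler. Next I'll fit the geometry.

Run:
```python
from h import *
for t in ['scene0','side0']:
    v=V(t);P=v.cloud().reshape(-1,3)
    C=v.im.reshape(-1,3).astype(int)
    near=np.isfinite(P[:,0])&(np.hypot(P[:,0]-.52,P[:,1]-.14)<.14)
    br=C.sum(1)
    # tongue top points
    m=near&(P[:,2]>.066)&(P[:,2]<.092)&(br>420)
    print(t,'bright',m.sum(), np.round(np.percentile(P[m],[5,50,95],axis=0),3).tolist())
    q=m
    h=np.histogram(P[q][:,2],bins=np.arange(.06,.1,.003));print(h[0])
    k=near&(P[:,2]>.135)&(np.hypot(P[:,0]-.48,P[:,1]-.13)<.06)
    print('knob',k.sum(),P[k].mean(0),P[k].min(0),P[k].max(0))
    top=near&(P[:,2]>.157)&(np.hypot(P[:,0]-.48,P[:,1]-.13)<.06);print(top.sum(),P[top].mean(0) if top.sum() else 0)
    r=near&(P[:,2]>.121)&(P[:,2]<.131)&(np.hypot(P[:,0]-.48,P[:,1]-.13)<.06)
    rr=cv2.minAreaRect((P[r][:,:2]*1000).astype(np.float32));print('roof',r.sum(),rr)
    l=np.isfinite(P[:,0])&(np.hypot(P[:,0]-.56,P[:,1]+.09)<.08)&(P[:,2]>.0095)
    (x,y),rad=cv2.minEnclosingCircle((P[l][:,:2]*1000).astype(np.float32));print('lid',l.sum(),x,y,rad,P[l][:,2].max())
```

```text
scene0 bright 413 [[0.454, 0.114, 0.076], [0.53, 0.161, 0.081], [0.585, 0.182, 0.09]]
[  0   0   0   6   9  63 130  81  63  41  20   0   0]
knob 94 [0.48057305 0.13546724 0.15264395] [0.47125859 0.12262512 0.13509237] [0.49527676 0.14394748 0.16402156]
49 [0.48259339 0.13395175 0.16023214]
roof 200 ((484.1038513183594, 133.0777130126953), (42.261627197265625, 63.09123229980469), 15.9869966506958)
lid 83 560.0150146484375 -102.5170669555664 58.726600646972656 0.01764470108698002
side0 bright 304 [[0.459, 0.105, 0.067], [0.52, 0.139, 0.079], [0.588, 0.169, 0.088]]
[ 0  0 33 28 35 30 74 37 38 25  4  0  0]
knob 56 [0.48649688 0.12344517 0.15058937] [0.47772051 0.11494495 0.135838  ] [0.49565276 0.1347904  0.16364174]
17 [0.48658729 0.1271356  0.16079794]
roof 88 ((486.1783752441406, 127.19198608398438), (40.527061462402344, 62.78485107421875), 19.035226821899414)
lid 111 567.51025390625 -105.28271484375 62.026771545410156 0.01885380715575602
```

```bash
cat >> h.py <<'E'
def plan(xyz,xdir_deg=None):
    s=read_state(); Rm=R.from_rotvec(s['orientation']).as_matrix()
    d=Rm.T@(np.asarray(xyz)-s['tool_pos'])*100
    tx=Rm[:,0]; ang=np.arctan2(tx[1],tx[0])
    out=[d.round(2).tolist(),'toolx deg',round(np.degrees(ang),2)]
    if xdir_deg is not None:
        a=(np.radians(xdir_deg)-ang+np.pi/2)%np.pi-np.pi/2
        out+=['turn about tool z',round(-a,4),'alt',round(-a+np.pi,3),round(-a-np.pi,3)]
    print(out,'pos',s['tool_pos'].round(4),'t',s['t'],'q6',s['q'][5].round(3))
E
python3 - <<'E'
from h import *
import plant
print([n for n in dir(plant) if not n.startswith('__')], globals().get('tips_ahead'))
s=read_state();Rm=R.from_rotvec(s['orientation']).as_matrix();print(Rm.round(4))
b=V('side0');print(b.pt(391,350),b.pt(389,290),b.pt(167,312))
plan([.45,-.35,.28],107);plan([.45,.10,.28],107)
w=V('wrist0');print(w.R.round(3), Rm.T@(w.eye-s['tool_pos']), (Rm.T@w.R).round(3))
E
```

```text
['IKError', 'camera_params', 'close_job', 'read_camera', 'read_state', 'tips_ahead'] 0.011
[[ 2.375e-01 -9.714e-01 -2.000e-04]
 [-9.714e-01 -2.375e-01  1.400e-03]
 [-1.400e-03 -1.000e-04 -1.000e+00]]
[ 0.75923386 -0.51839583  0.01555583] [ 0.75660184 -0.46447299  0.14553497] [ 0.20399682 -0.25876163 -0.04076006]
[[-15.28, -35.39, -5.09], 'toolx deg', np.float64(-76.26), 'turn about tool z', np.float64(-0.0569), 'alt', np.float64(3.085), np.float64(-3.198)] pos [ 0.1425 -0.5824  0.2288] t 0.15 q6 -0.085
[[-58.99, -46.08, -5.03], 'toolx deg', np.float64(-76.26), 'turn about tool z', np.float64(-0.0569), 'alt', np.float64(3.085), np.float64(-3.198)] pos [ 0.1425 -0.5824  0.2288] t 0.15 q6 -0.085
[[ 0.238  0.934  0.265]
 [-0.971  0.23   0.063]
 [-0.002 -0.272  0.962]] [ 1.54621562e-04 -7.65547455e-02 -1.55432613e-01] [[ 1.    -0.001  0.   ]
 [-0.001 -0.962 -0.272]
 [ 0.     0.272 -0.962]]
```

Request:
play_rows(increments=[[[-15,-35,-7,0],[-15,-35,-7,0],[-15,-35,-7,0],[-15,-35,-7,0],[-15,-35,-7,0]]], jaw=9.3)

```text
t: 0.65
tool_pos: [0.3401, -0.4333, 0.2746]
orientation: [-2.47, 1.94, 0.002]
force: [1.1, -0.0, 1.3]
opening: 0.0929
```

```bash
python3 -c "
from h import *
plan([.43,.115,.30],107)"
```

```text
[[-51.14, -21.73, -2.45], 'toolx deg', np.float64(-76.28), 'turn about tool z', np.float64(-0.0572), 'alt', np.float64(3.084), np.float64(-3.199)] pos [ 0.3401 -0.4333  0.2746] t 0.65 q6 0.333
```

Request:
play_rows(increments=[[[-51,-21.7,-2.5,-0.06],[-51,-21.7,-2.5,-0.06],[-51,-21.7,-2.5,-0.06],[-51,-21.7,-2.5,-0.06],[-51,-21.7,-2.5,-0.06]]])

```text
t: 1.15
tool_pos: [0.3797, -0.1865, 0.286]
orientation: [-2.527, 1.865, 0.002]
force: [1.0, -0.1, 0.5]
opening: 0.0928
```

```bash
python3 -c "
from h import *
plan([.43,.115,.30],107)"
```

```text
[[-27.34, -13.69, -1.35], 'toolx deg', np.float64(-72.87), 'turn about tool z', np.float64(0.0023), 'alt', np.float64(3.144), np.float64(-3.139)] pos [ 0.3797 -0.1865  0.286 ] t 1.15 q6 0.693
```

Request:
play_rows(increments=[[[-8.5,-9.5,-1.4,0],[-8.5,-9.5,-1.4,0],[-8.5,-9.5,-1.4,0],[-8.5,-9.5,-1.4,0]]])

```text
t: 1.55
tool_pos: [0.4466, -0.0742, 0.3005]
orientation: [-2.53, 1.858, 0.002]
force: [-0.1, -0.3, -0.2]
opening: 0.093
```

```bash
python3 -c "
from h import *
snap('wrist','lid1')
plan([.43,.115,.30],107)"
```

```text
[[-18.68, -4.18, 0.05], 'toolx deg', np.float64(-72.66), 'turn about tool z', np.float64(0.006), 'alt', np.float64(3.148), np.float64(-3.136)] pos [ 0.4458 -0.0758  0.3001] t 1.6 q6 0.985
```

View pics/lid1.png

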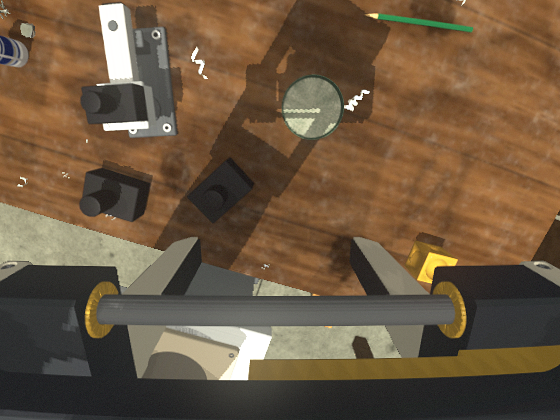

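The wrist view shows the lid as a circle at about (312,107), spanning x 281–343 and y 75–139. The coupler and cap are at (115,100), and the two look-alike caps at (115,195) and (220,190).

Run:
```python
from h import *
v=V('lid1')
cv2.imwrite('pics/lidc.png',cv2.resize(v.im[60:155,265:360],None,fx=6,fy=6,interpolation=cv2.INTER_CUBIC))
P=v.cloud().reshape(-1,3)
l=np.isfinite(P[:,0])&(np.hypot(P[:,0]-.56,P[:,1]+.1)<.07)&(P[:,2]>.007)
print(l.sum(),cv2.minEnclosingCircle((P[l][:,:2]*1000).astype(np.float32)),(P[l].max(0)+P[l].min(0))/2)
```

```text
6776 ((553.1793823242188, -111.71562957763672), 62.966094970703125) [ 0.54698613 -0.10472666  0.2032748 ]
```

View pics/lidc.png

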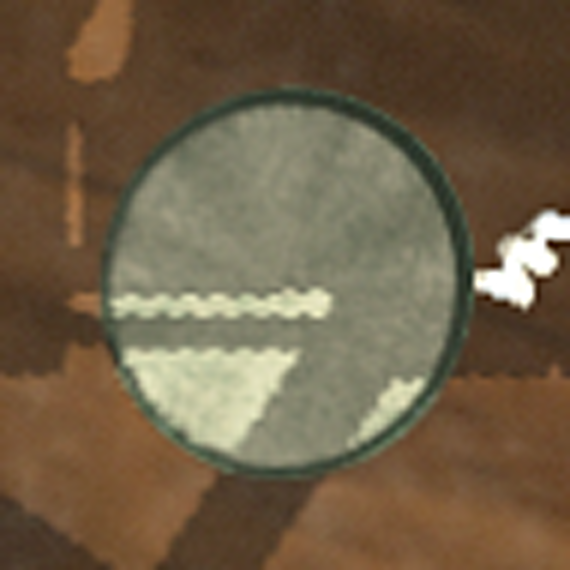

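Request:
play_rows(increments=[[[-18.7,-4.2,0,0],[-18.7,-4.2,0,0],[-18.7,-4.2,0,0],[-18.7,-4.2,0,0],[-18.7,-4.2,0,0]]])

```text
t: 2.1
tool_pos: [0.4292, 0.1184, 0.3001]
orientation: [-2.534, 1.854, 0.004]
force: [0.6, 0.3, 0.3]
opening: 0.0928
```

```bash
python3 -c "
from h import *
snap('wrist','cap1')
plan([.43,.115,.30],107)"
```

```text
[[0.13, -0.0, 0.01], 'toolx deg', np.float64(-72.45), 'turn about tool z', np.float64(0.0096), 'alt', np.float64(3.151), np.float64(-3.132)] pos [0.4296 0.1162 0.3001] t 2.15 q6 1.412
```

View pics/cap1.png

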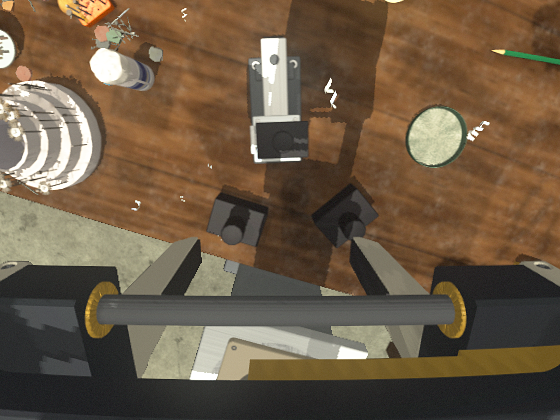

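The wrist view shows the tongue at (273,60), the cap roof at (282,138) and the lid at (436,136). I'll enlarge this.

Run:
```python
from h import *
v=V('cap1')
cv2.imwrite('pics/capc.png',cv2.resize(v.im[30:175,220:330],None,fx=5,fy=5,interpolation=cv2.INTER_CUBIC)[:600+125][125:])
a=V('lid1');print('lid', a.atz([265+288/6],[60+283/6],.013))
print('lid sizes',a.atz([265+102/6,265+475/6],[60+283/6]*2,.013),a.atz([313,313],[60+87/6,60+480/6],.013))
print('lid from cap1',v.atz([436],[136],.013))
P=v.cloud().reshape(-1,3)
n=np.isfinite(P[:,0])&(np.hypot(P[:,0]-.485,P[:,1]-.13)<.05)
for lo,hi in [(.157,.166),(.123,.131)]:
    m=n&(P[:,2]>lo)&(P[:,2]<hi); Q=P[m]; print(m.sum(),Q.mean(0),cv2.minAreaRect((Q[:,:2]*1000).astype(np.float32)))
n=np.isfinite(P[:,0])&(np.hypot(P[:,0]-.54,P[:,1]-.145)<.06)&(P[:,2]>.065)&(P[:,2]<.095)
print(n.sum(),P[n][:,2].mean(),cv2.minAreaRect((P[n][:,:2]*1000).astype(np.float32)))
```

```text
lid [[ 0.55886066 -0.09619206  0.013     ]]
lid sizes [[ 0.54527066 -0.05327453  0.013     ]
 [ 0.57272532 -0.13944171  0.013     ]] [[ 0.60089599 -0.08159687  0.013     ]
 [ 0.51460134 -0.11164035  0.013     ]]
lid from cap1 [[ 0.56003284 -0.09318604  0.013     ]]
369 [0.48743806 0.12982705 0.16146267] ((487.8780212402344, 129.56549072265625), (20.57105827331543, 20.899124145507812), 17.60025405883789)
1482 [0.48880015 0.130701   0.12697764] ((487.7435302734375, 130.33387756347656), (39.60059356689453, 57.38135528564453), 19.23440170288086)
2189 0.0816937945622657 ((539.8587036132812, 164.13978576660156), (101.11470794677734, 61.47820281982422), 29.55101203918457)
```

View pics/capc.png

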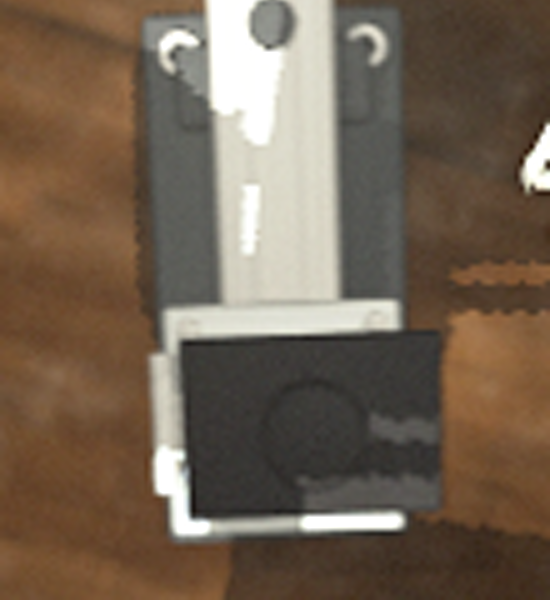

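Run:
```python
from h import *
v=V('cap1')
def A(x,y,z): return v.atz([220+x/5],[30+(y+125)/5],z)[0]
def ang(a,b,z):
    d=A(*a,z)-A(*b,z);return np.degrees(np.arctan2(d[1],d[0])).round(2),d.round(4)
print('plate R',ang((403,20),(400,290),.01))
print('plate L',ang((143,20),(160,310),.01))
print('housing top edge(y axis)',ang((165,310),(398,300),.087))
P=v.cloud()
for z in (.074,.08):print('tongue L',ang((206,0),(219,300),z),'R',ang((331,0),(340,300),z))
us=np.arange(255,300);print([ (u,P[70,u,2].round(3)) for u in range(255,300,3)])
print('cap top edge',ang((180,342),(440,332),.127),'bottom',ang((190,515),(440,508),.127),'r',ang((440,332),(440,508),.127),'l',ang((180,342),(190,515),.127))
plan([.4878,.130,.165],109)
```

```text
plate R (np.float64(18.1), array([0.0698, 0.0228, 0.    ]))
plate L (np.float64(20.06), array([0.0744, 0.0272, 0.    ]))
housing top edge(y axis) (np.float64(110.01), array([-0.0194,  0.0533,  0.    ]))
tongue L (np.float64(19.69), array([0.0658, 0.0235, 0.    ])) R (np.float64(19.99), array([0.0657, 0.0239, 0.    ]))
tongue L (np.float64(19.69), array([0.0648, 0.0232, 0.    ])) R (np.float64(19.99), array([0.0646, 0.0235, 0.    ]))
[(255, np.float64(0.061)), (258, np.float64(0.06)), (261, np.float64(0.062)), (264, np.float64(0.08)), (267, np.float64(0.08)), (270, np.float64(0.08)), (273, np.float64(0.081)), (276, np.float64(0.08)), (279, np.float64(0.081)), (282, np.float64(0.081)), (285, np.float64(0.081)), (288, np.float64(0.061)), (291, np.float64(0.061)), (294, np.float64(0.011)), (297, np.float64(nan))]
cap top edge (np.float64(109.81), array([-0.0192,  0.0533,  0.    ])) bottom (np.float64(109.28), array([-0.0185,  0.053 ,  0.    ])) r (np.float64(19.25), array([0.036 , 0.0126, 0.    ])) l (np.float64(20.11), array([0.0354, 0.013 , 0.    ]))
[[0.47, -5.98, 13.5], 'toolx deg', np.float64(-72.45), 'turn about tool z', np.float64(-0.0253), 'alt', np.float64(3.116), np.float64(-3.167)] pos [0.4296 0.1162 0.3001] t 2.15 q6 1.412
```

Request:
play_rows(increments=[[[0.5,-6,5,-0.035],[0.5,-6,10,-0.035],[0.5,-6,11,-0.035],[0.5,-6,11,-0.035],[0.5,-6,11,-0.035]]])

```text
t: 2.65
tool_pos: [0.4879, 0.128, 0.1902]
orientation: [2.564, -1.814, -0.004]
force: [0.2, -0.1, 0.5]
opening: 0.0932
```

```bash
python3 -c "
from h import *
snap('wrist','cap2')
plan([.4878,.130,.144],109.6)"
```

```text
[[-0.17, 0.05, 4.78], 'toolx deg', np.float64(-70.54), 'turn about tool z', np.float64(-0.0025), 'alt', np.float64(3.139), np.float64(-3.144)] pos [0.4889 0.1285 0.1918] t 2.7 q6 1.385
```

View pics/cap2.png

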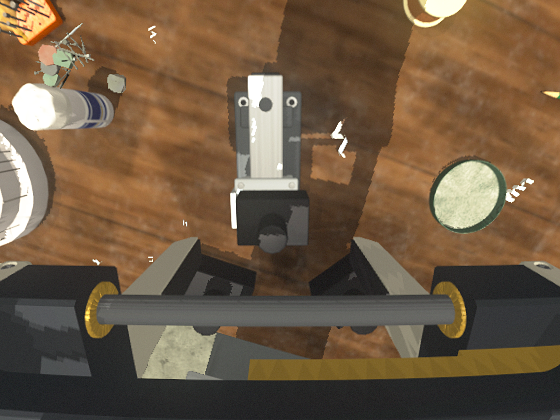

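Request:
play_rows(increments=[[[-0.15,0.05,2.5,0],[-0.15,0.05,4.7,0],[-0.15,0.05,4.8,0],[-0.15,0.05,4.8,0]]])

```text
t: 3.1
tool_pos: [0.4887, 0.1295, 0.146]
orientation: [-2.562, 1.813, -0.002]
force: [1.0, 0.8, -0.1]
opening: 0.093
```

```bash
python3 -c "
from h import *
snap('wrist','cap3')
plan([.4878,.130,.144],109.6); v=V('cap3');print(v.proj([.4878,.130,.161]))
cv2.imwrite('pics/cap3c.png',cv2.resize(v.im[180:400,130:420],None,fx=2.5,fy=2.5))"
```

```text
[[-0.08, 0.12, 0.24], 'toolx deg', np.float64(-70.56), 'turn about tool z', np.float64(-0.0027), 'alt', np.float64(3.139), np.float64(-3.144)] pos [0.4892 0.1297 0.1464] t 3.15 q6 1.388
[273.11112659 272.80003016]
```

View pics/cap3c.png

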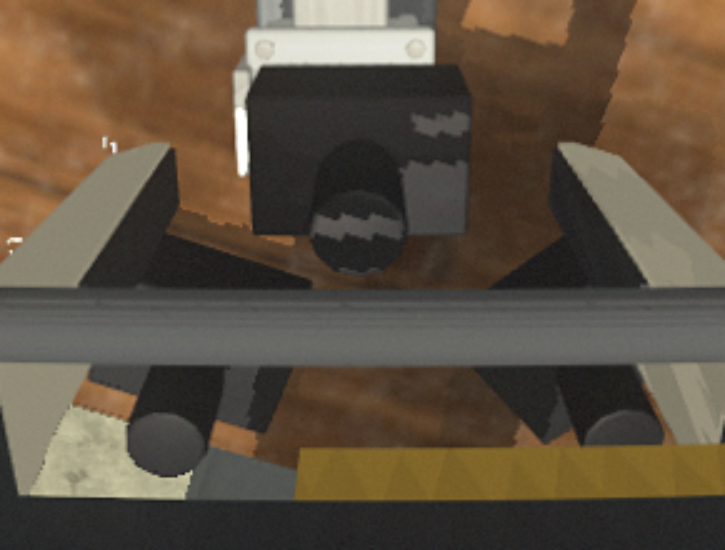

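The knob top is at (273,273), exactly where I predicted it. Closing the fingers now.

Request:
play_rows(increments=[[[-0.1,0.1,0.25,0],[-0.1,0.1,0.25,0]]])

```text
t: 3.35
tool_pos: [0.4888, 0.1305, 0.1456]
orientation: [-2.56, 1.811, -0.006]
force: [-0.8, -0.7, -0.3]
opening: 0.0932
```

Request:
play_rows(increments=[[[0,0,0,0],[0,0,0,0],[0,0,0,0],[0,0,0,0],[0,0,0,0]]], jaw=1.5, squeeze=15)

```text
t: 3.85
tool_pos: [0.4887, 0.1305, 0.1454]
orientation: [-2.56, 1.811, -0.006]
force: [-0.1, 0.2, -0.3]
opening: 0.0575
```

Request:
play_rows(increments=[[[0,0,0,0],[0,0,0,0],[0,0,0,0]]])

```text
t: 4.15
tool_pos: [0.4887, 0.1305, 0.1454]
orientation: [-2.56, 1.811, -0.005]
force: [0.6, 0.1, 0.1]
opening: 0.0334
```

Request:
play_rows(increments=[[[0,0,0,0],[0,0,0,0],[0,0,0,0]]])

```text
t: 4.45
tool_pos: [0.4887, 0.1305, 0.1454]
orientation: [-2.56, 1.811, -0.005]
force: [0.8, -0.7, -0.0]
opening: 0.0219
```

```bash
python3 -c "
from h import *
print(read_state()['opening'],read_state()['force'])
plan([.4878,.130,.21],109.6)"
```

```text
0.02189028432839263 [ 0.8199489  -0.74043884 -0.04417036]
[[0.01, 0.06, -6.46], 'toolx deg', np.float64(-70.55), 'turn about tool z', np.float64(-0.0027), 'alt', np.float64(3.139), np.float64(-3.144)] pos [0.4887 0.1305 0.1454] t 4.45 q6 1.39
```

Request:
play_rows(increments=[[[0,0,-0.5,0],[0,0,-1.5,0],[0,0,-3,0],[0,0,-5,0],[0,0,-7,0]]])

```text
t: 4.95
tool_pos: [0.4885, 0.1303, 0.2175]
orientation: [-2.56, 1.811, -0.007]
force: [-0.3, 0.7, -0.4]
opening: 0.0212
```

```bash
python3 -c "
from h import *
snap('wrist','lift');snap('side','lifts')
v=V('lifts');cv2.imwrite('pics/liftsc.png',cv2.resize(v.im[120:260,200:360],None,fx=4,fy=4))
print(read_state()['opening'],read_state()['force'])
plan([.559,-.095,.20])"
```

```text
0.021819883305120507 [ 0.29543714  0.29369942 -0.01235427]
[[23.56, 1.08, 2.02], 'toolx deg', np.float64(-70.55)] pos [0.4905 0.1307 0.2201] t 5.05 q6 1.39
```

View pics/liftsc.png

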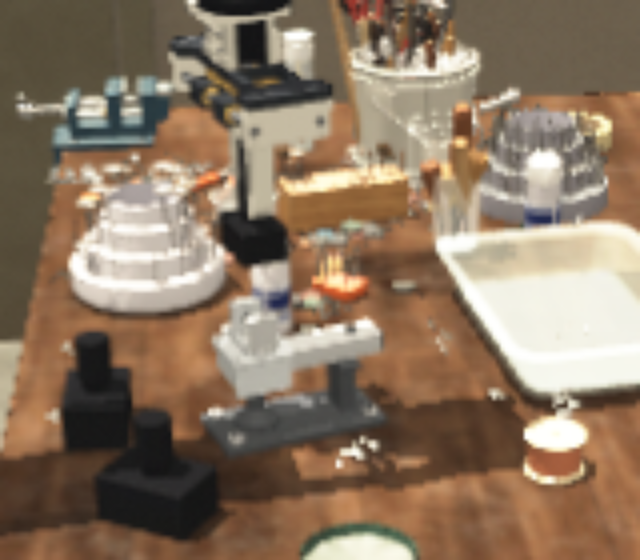

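View pics/lift.png

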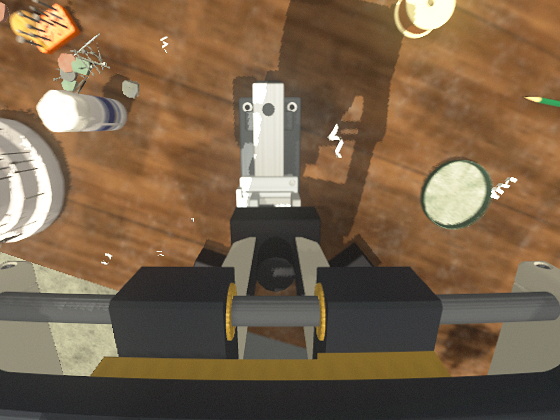

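The cap is held level, the lugs are bare and the coupler is still seated. The lid is at (457,193) in the wrist view. Moving over there.

Request:
play_rows(increments=[[[23.5,1,2,0],[23.5,1,2,0],[23.5,1,2,0],[23.5,1,2,0],[23.5,1,2,0]]])

```text
t: 5.55
tool_pos: [0.5597, -0.0971, 0.1997]
orientation: [-2.555, 1.81, -0.014]
force: [-0.3, 1.1, 0.1]
opening: 0.0215
```

Request:
play_rows(increments=[[[0,0,0,0],[0,0,0,0],[0,0,0,0]]])

```text
t: 5.85
tool_pos: [0.5595, -0.0962, 0.1994]
orientation: [-2.556, 1.81, -0.012]
force: [1.1, 0.3, -0.1]
opening: 0.0213
```

```bash
python3 -c "
from h import *
snap('wrist','ov');snap('side','ovs');snap('scene','ovc')
v=V('ov');
th=np.linspace(0,2*np.pi,16)
for z in (.014,):
  p=v.proj(np.stack([.559+.0455*np.cos(th),-.095+.0455*np.sin(th),0*th+z],-1)); im=v.im.copy()
  for q in p: cv2.circle(im,tuple(int(round(x)) for x in q),1,(0,0,255),-1)
cv2.imwrite('pics/ovm.png',im[:,:]); print(p.round().tolist())
v=V('ovs');cv2.imwrite('pics/ovsc.png',cv2.resize(v.im[120:290,210:370],None,fx=3.5,fy=3.5))
print(read_state()['opening'],read_state()['force'])
plan([.559,-.095,.06])"
```

```text
[[287.0, 156.0], [271.0, 154.0], [255.0, 158.0], [243.0, 169.0], [237.0, 183.0], [237.0, 199.0], [243.0, 212.0], [255.0, 223.0], [269.0, 227.0], [284.0, 226.0], [298.0, 219.0], [307.0, 207.0], [312.0, 193.0], [309.0, 177.0], [300.0, 164.0], [287.0, 156.0]]
0.021665133272554267 [ 0.19321458  1.08087257 -0.4476117 ]
[[-0.11, 0.23, 13.99], 'toolx deg', np.float64(-70.53)] pos [ 0.5597 -0.0958  0.1999] t 6.0 q6 0.966
```

View pics/ovm.png

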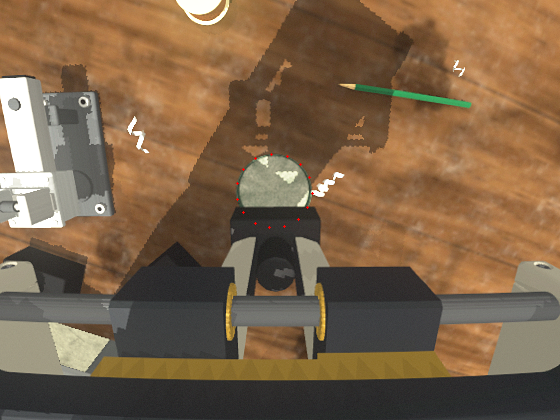

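View pics/ovsc.png

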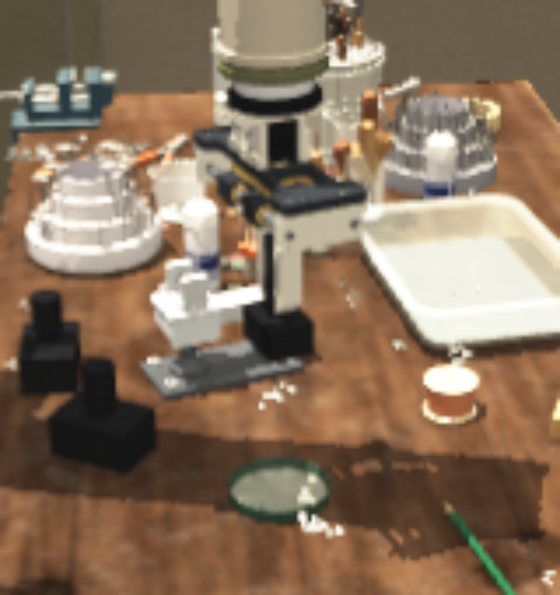

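The predicted lid circle matches the picture to within a pixel: left 237, right 312, top 154. Lowering.

Request:
play_rows(increments=[[[-0.1,0.2,4,0],[-0.1,0.2,8,0],[-0.1,0.2,11,0],[-0.1,0.2,12.5,0],[-0.1,0.2,12.5,0]]])

```text
t: 6.5
tool_pos: [0.5574, -0.0939, 0.0726]
orientation: [-2.559, 1.807, -0.007]
force: [-0.5, 0.3, -0.0]
opening: 0.0215
```

Request:
play_rows(increments=[[[0,0,0,0],[0,0,0,0]]])

```text
t: 6.7
tool_pos: [0.5587, -0.094, 0.0747]
orientation: [-2.559, 1.806, -0.012]
force: [-0.1, 0.5, -0.4]
opening: 0.0216
```

```bash
python3 -c "
from h import *
snap('side','dn');
v=V('dn');cv2.imwrite('pics/dnc.png',cv2.resize(v.im[170:290,230:350],None,fx=4.5,fy=4.5))
plan([.559,-.095,.0514]);print(read_state()['force'])"
```

```text
[[0.09, 0.04, 2.33], 'toolx deg', np.float64(-70.45)] pos [ 0.5588 -0.0941  0.0747] t 6.75 q6 0.966
[-0.40179857 -0.25400808 -0.03758504]
```

View pics/dnc.png

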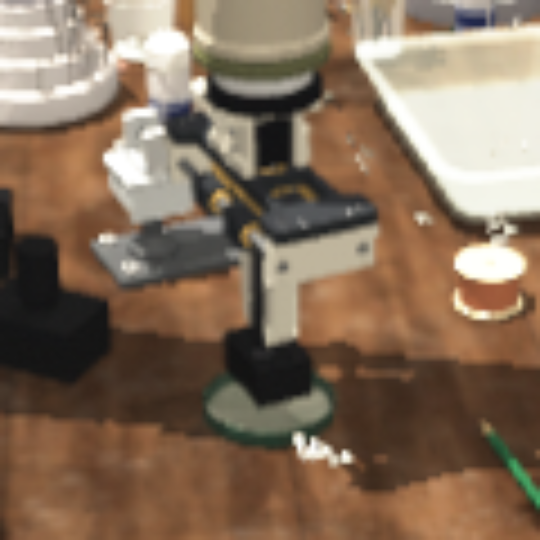

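Request:
play_rows(increments=[[[0.1,0,1,0],[0.1,0,1.7,0],[0.1,0,2,0],[0.1,0,2,0],[0.1,0,2,0]]])

```text
t: 7.25
tool_pos: [0.5592, -0.095, 0.0545]
orientation: [-2.558, 1.807, -0.011]
force: [0.2, 0.4, -0.6]
opening: 0.0215
```

Request:
play_rows(increments=[[[0,0,0.2,0],[0,0,0.35,0],[0,0,0.35,0]]])

```text
t: 7.55
tool_pos: [0.5598, -0.095, 0.0516]
orientation: [-2.558, 1.806, -0.013]
force: [-0.7, 0.4, 3.2]
opening: 0.0217
```

Contact reads 3.2 N at the expected height. Releasing.

Request:
play_rows(increments=[[[0,0,0,0],[0,0,0,0],[0,0,0,0],[0,0,0,0]]], jaw=6)

```text
t: 7.95
tool_pos: [0.5596, -0.0949, 0.0514]
orientation: [-2.558, 1.806, -0.012]
force: [-0.2, 0.1, -0.0]
opening: 0.0492
```

Request:
play_rows(increments=[[[0,0,-1,0],[0,0,-4,0],[0,0,-8,0],[0,0,-12,0],[0,0,-15,0]]], jaw=9.3)

```text
t: 8.45
tool_pos: [0.5585, -0.0957, 0.2053]
orientation: [-2.557, 1.806, -0.017]
force: [1.6, 0.5, 0.3]
opening: 0.0891
```

```bash
python3 -c "
from h import *
snap('side','rl');snap('wrist','rlw')
v=V('rl');cv2.imwrite('pics/rlc.png',cv2.resize(v.im[170:290,230:350],None,fx=4.5,fy=4.5))
P=v.cloud().reshape(-1,3)
n=np.isfinite(P[:,0])&(np.hypot(P[:,0]-.559,P[:,1]+.095)<.05)
for lo,hi in [(.055,.075),(.027,.038)]:
    m=n&(P[:,2]>lo)&(P[:,2]<hi); Q=P[m]; print(m.sum(),Q.mean(0),Q[:,2].max(),cv2.minAreaRect((Q[:,:2]*1000).astype(np.float32)))
plan([.43,.115,.25],109.6);print(read_state()['opening'])"
```

```text
44 [ 0.55735666 -0.09988045  0.06410053] 0.06923671385110164 ((557.683349609375, -97.26544189453125), (24.80604362487793, 18.15908432006836), 85.57706451416016)
128 [ 0.55796186 -0.10543686  0.03218667] 0.037043194242186606 ((557.9666748046875, -96.420166015625), (40.8016471862793, 62.90587615966797), 19.78070640563965)
[[-24.27, 5.17, -4.42], 'toolx deg', np.float64(-70.45), 'turn about tool z', np.float64(-0.001), 'alt', np.float64(3.141), np.float64(-3.143)] pos [ 0.5608 -0.0963  0.2085] t 8.55 q6 0.964
0.09213539018446858
```

View pics/rlc.png

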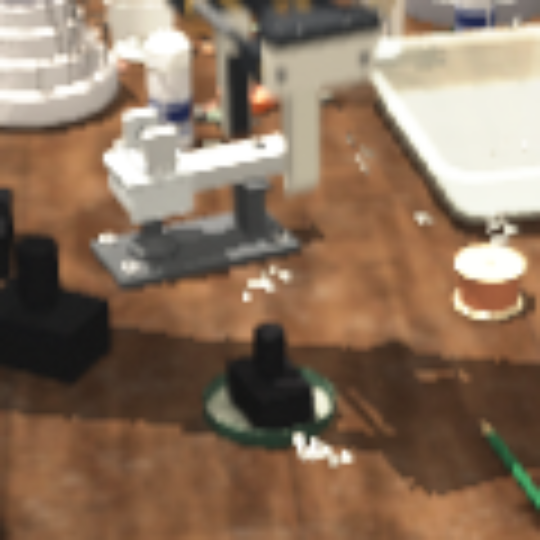

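View pics/rlw.png

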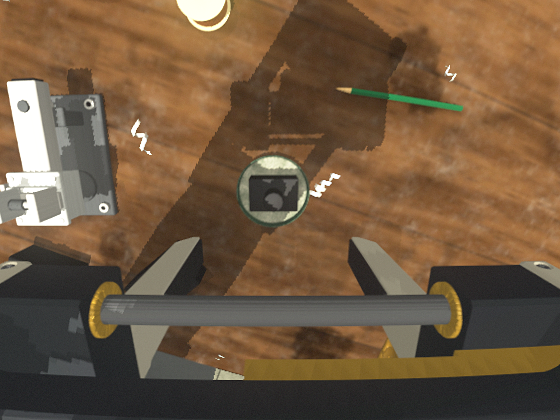

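The cap stands level in the middle of the lid at wrist (273,190). Its roof is about 33 mm up and its top about 67 mm, as they should be. Next is the coupler.

Request:
play_rows(increments=[[[-24.3,4.5,-7,0],[-24.3,4.5,-7,0],[-24.3,4.5,-7,0],[-24.3,4.5,-7,0],[-24.3,4.5,-7,0]]])

```text
t: 9.05
tool_pos: [0.4372, 0.1132, 0.2741]
orientation: [-2.555, 1.805, -0.027]
force: [1.1, 0.3, 1.4]
opening: 0.093
```

Request:
play_rows(increments=[[[-1,0.5,0,0],[-1,0.5,0,0],[-1,0.5,0,0],[-1,0.5,0,0]]])

```text
t: 9.45
tool_pos: [0.4294, 0.1198, 0.273]
orientation: [-2.555, 1.808, -0.026]
force: [0.6, 0.1, -0.2]
opening: 0.0931
```

```bash
python3 -c "
from h import *
snap('wrist','cp');v=V('cp')
cv2.imwrite('pics/cpc.png',cv2.resize(v.im[60:180,210:340],None,fx=5,fy=5,interpolation=cv2.INTER_CUBIC))
plan([.43,.115,.27],109.6);print(read_state()['opening'])"
```

```text
[[0.46, 0.11, 0.31], 'toolx deg', np.float64(-70.6), 'turn about tool z', np.float64(-0.0034), 'alt', np.float64(3.138), np.float64(-3.145)] pos [0.4295 0.1197 0.2731] t 9.5 q6 1.391
0.09307734408442646
```

View pics/cpc.png

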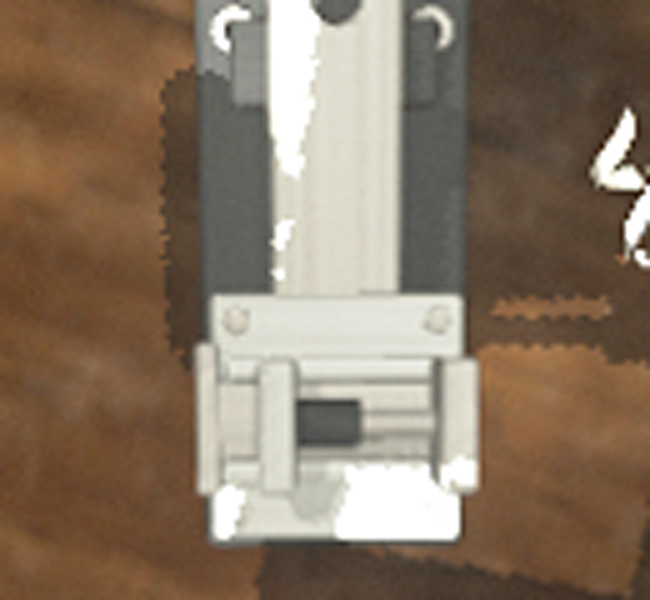

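Run:
```python
from h import *
v=V('cp')
P=v.cloud().reshape(-1,3)
n=np.isfinite(P[:,0])&(np.hypot(P[:,0]-.487,P[:,1]-.135)<.06)&(P[:,2]>.116)&(P[:,2]<.13)
Q=P[n];a=np.radians(19.6);X=np.array([np.cos(a),np.sin(a)]);Y=np.array([-np.sin(a),np.cos(a)])
ly=Q[:,:2]@Y; lx=Q[:,:2]@X
h,e=np.histogram(ly,bins=np.arange(ly.min()-.001,ly.max()+.003,.002));print(list(zip(e.round(3),h)))
mid=(ly.min()+ly.max())/2
for m in (ly<mid,ly>=mid):
    q=Q[m];r=cv2.minAreaRect((q[:,:2]*1000).astype(np.float32));print(m.sum(),r,q[:,2].mean(), 'ly',np.percentile(ly[m],[2,98]),'lx',np.percentile(lx[m],[2,98]))
def A(x,y,z): return v.atz([210+x/5],[60+y/5],z)[0]
for nm,x,y in [('fixed outer',262,425),('fixed inner',297,425),('latch outer',478,425),('fixed far',280,360),('fixed near',280,490),('latch far',460,358),('latch near',460,492)]:
    p=A(x,y,.123);print(nm,p.round(4),'lx',(p[:2]@X).round(4),'ly',(p[:2]@Y).round(4))
```

```text
[(np.float64(-0.065), np.int64(26)), (np.float64(-0.063), np.int64(52)), (np.float64(-0.061), np.int64(52)), (np.float64(-0.059), np.int64(51)), (np.float64(-0.057), np.int64(26)), (np.float64(-0.055), np.int64(0)), (np.float64(-0.053), np.int64(0)), (np.float64(-0.051), np.int64(0)), (np.float64(-0.049), np.int64(0)), (np.float64(-0.047), np.int64(0)), (np.float64(-0.045), np.int64(0)), (np.float64(-0.043), np.int64(0)), (np.float64(-0.041), np.int64(0)), (np.float64(-0.039), np.int64(0)), (np.float64(-0.037), np.int64(0)), (np.float64(-0.035), np.int64(0)), (np.float64(-0.033), np.int64(0)), (np.float64(-0.031), np.int64(0)), (np.float64(-0.029), np.int64(0)), (np.float64(-0.027), np.int64(44)), (np.float64(-0.025), np.int64(53)), (np.float64(-0.023), np.int64(48)), (np.float64(-0.021), np.int64(48)), (np.float64(-0.019), np.int64(10))]
207 ((494.19305419921875, 112.21406555175781), (25.698036193847656, 7.50058650970459), 20.576650619506836) 0.12282593435782663 ly [-0.06385793 -0.05633523] lx [0.49046818 0.51600209]
203 ((481.1796569824219, 147.32334899902344), (26.755451202392578, 7.324610233306885), 18.96338653564453) 0.12257564546428859 ly [-0.02623005 -0.0189011 ] lx [0.48955594 0.51607119]
fixed outer [0.4803 0.1504 0.123 ] lx 0.503 ly -0.0194
fixed inner [0.4827 0.1436 0.123 ] lx 0.5029 ly -0.0267
latch outer [0.4953 0.1082 0.123 ] lx 0.5029 ly -0.0642
fixed far [0.494  0.1512 0.123 ] lx 0.5161 ly -0.0233
fixed near [0.4689 0.1425 0.123 ] lx 0.4896 ly -0.023
latch far [0.5067 0.1165 0.123 ] lx 0.5164 ly -0.0602
latch near [0.4811 0.1068 0.123 ] lx 0.489 ly -0.0608
```

Run:
```python
from h import *
a=np.radians(19.6);X=np.array([np.cos(a),np.sin(a)]);Y=np.array([-np.sin(a),np.cos(a)])
g=X*(.503+.005)+Y*(-.0358); print(g)
print(R.from_rotvec(read_state()['orientation']).as_matrix().round(4))
plan([*g,.15],109.6);plan([*g,.107],109.6)
```

```text
[0.49057435 0.13668374]
[[ 3.322e-01 -9.430e-01  2.030e-02]
 [-9.432e-01 -3.323e-01  4.000e-04]
 [ 6.400e-03 -1.930e-02 -9.998e-01]]
[[0.35, -6.09, 12.43], 'toolx deg', np.float64(-70.6), 'turn about tool z', np.float64(-0.0034), 'alt', np.float64(3.138), np.float64(-3.145)] pos [0.4295 0.1197 0.2731] t 9.5 q6 1.391
[[0.33, -6.0, 16.73], 'toolx deg', np.float64(-70.6), 'turn about tool z', np.float64(-0.0034), 'alt', np.float64(3.138), np.float64(-3.145)] pos [0.4295 0.1197 0.2731] t 9.5 q6 1.391
```

Request:
play_rows(increments=[[[0.3,-6,2,0],[0.3,-6,6,0],[0.3,-6,10,0],[0.3,-6,12,0],[0.3,-6,12,0]]])

```text
t: 10.0
tool_pos: [0.487, 0.1353, 0.1494]
orientation: [-2.558, 1.814, -0.016]
force: [-0.5, 0.5, 0.4]
opening: 0.0926
```

Request:
play_rows(increments=[[[0,0,0,0],[0,0,0,0]]])

```text
t: 10.2
tool_pos: [0.4877, 0.1348, 0.1504]
orientation: [-2.556, 1.815, -0.017]
force: [0.2, 0.1, 0.8]
opening: 0.093
```

```bash
python3 -c "
from h import *
plan([.4906,.1367,.107],109.6)
snap('wrist','cp2');v=V('cp2')
cv2.imwrite('pics/cp2c.png',cv2.resize(v.im[180:400,130:420],None,fx=2.5,fy=2.5))
"
```

```text
[[-0.11, -0.29, 4.35], 'toolx deg', np.float64(-70.75), 'turn about tool z', np.float64(-0.0062), 'alt', np.float64(3.135), np.float64(-3.148)] pos [0.4877 0.1348 0.1504] t 10.2 q6 1.406
```

View pics/cp2c.png

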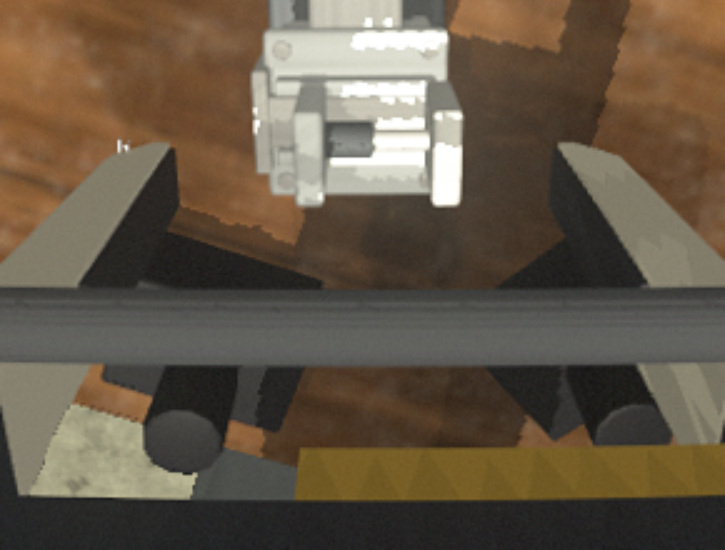

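Request:
play_rows(increments=[[[-0.1,-0.3,1.5,0],[-0.1,-0.3,3,0],[-0.1,-0.3,4.2,0],[-0.1,-0.3,4.4,0],[-0.1,-0.3,4.4,0]]])

```text
t: 10.75
tool_pos: [0.4902, 0.1368, 0.1058]
orientation: [-2.557, 1.815, -0.016]
force: [-0.1, -0.6, 0.1]
opening: 0.0928
```

Request:
play_rows(increments=[[[0,0,0,0],[0,0,0,0]]])

```text
t: 10.95
tool_pos: [0.4905, 0.1369, 0.1062]
orientation: [-2.557, 1.815, -0.017]
force: [-0.2, -0.1, 0.3]
opening: 0.0932
```

```bash
python3 -c "
from h import *
plan([.4906,.1367,.107],109.6)
snap('wrist','cp3');v=V('cp3');print(read_state()['force'])
X=np.array([np.cos(np.radians(19.6)),np.sin(np.radians(19.6))]);Y=np.array([-X[1],X[0]])
im=cv2.resize(v.im[230:400,130:420],None,fx=2.7,fy=2.7)
for lx in (-.014,.014):
  for ly in (-.029,.017):
    p=X*(.503+lx)+Y*(-.0358+ly); q=v.proj([p[0],p[1],.123]); print(lx,ly,q.round(1)); cv2.circle(im,(int((q[0]-130)*2.7),int((q[1]-230)*2.7)),3,(0,0,255),-1)
cv2.imwrite('pics/cp3c.png',im)
"
```

```text
[[0.02, -0.0, -0.08], 'toolx deg', np.float64(-70.72), 'turn about tool z', np.float64(-0.0056), 'alt', np.float64(3.136), np.float64(-3.147)] pos [0.4905 0.1369 0.1062] t 10.95 q6 1.409
[-0.05175948  0.7787186   0.37942272]
-0.014 -0.029 [327.8 303.5]
-0.014 0.017 [244.4 304.2]
0.014 -0.029 [330.3 257. ]
0.014 0.017 [242.5 257.7]
```

View pics/cp3c.png

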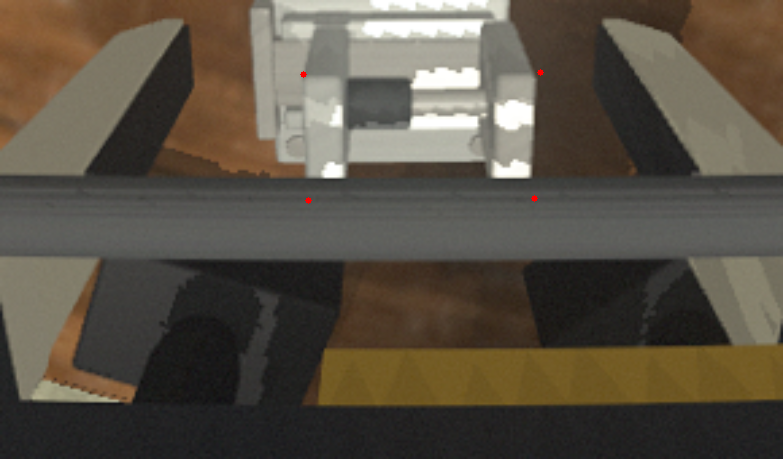

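The projected lug corners agree with the picture to about 1–2 px. I'll squeeze at moderate force first.

Request:
play_rows(increments=[[[0,0,-0.1,0],[0,0,-0.1,0],[0,0,-0.1,0],[0,0,-0.1,0],[0,0,-0.1,0]]], jaw=2.8, squeeze=25)

```text
t: 11.5
tool_pos: [0.4905, 0.1369, 0.1073]
orientation: [-2.557, 1.815, -0.017]
force: [0.4, 0.6, 0.1]
opening: 0.0575
```

Request:
play_rows(increments=[[[0,0,0,0],[0,0,0,0],[0,0,0,0],[0,0,0,0]]])

```text
t: 11.9
tool_pos: [0.4908, 0.1372, 0.1076]
orientation: [-2.556, 1.814, -0.017]
force: [-1.0, 2.0, 3.5]
opening: 0.0334
```

```bash
python3 -c "
from h import *
plan([.4906,.1367,.107],109.6)
s=read_state();print(s['force'],s['wrist_torque'],s['opening'])
snap('side','sq');snap('wrist','sqw')
v=V('sq');cv2.imwrite('pics/sqc.png',cv2.resize(v.im[140:260,220:340],None,fx=4.5,fy=4.5))
"
```

```text
[[0.04, 0.03, 0.06], 'toolx deg', np.float64(-70.72), 'turn about tool z', np.float64(-0.0056), 'alt', np.float64(3.136), np.float64(-3.147)] pos [0.4908 0.1372 0.1076] t 11.9 q6 1.409
[-1.02024151  2.0188716   3.53134706] [0.39231039 0.11822297 0.0485196 ] 0.03343142594552107
```

View pics/sqc.png

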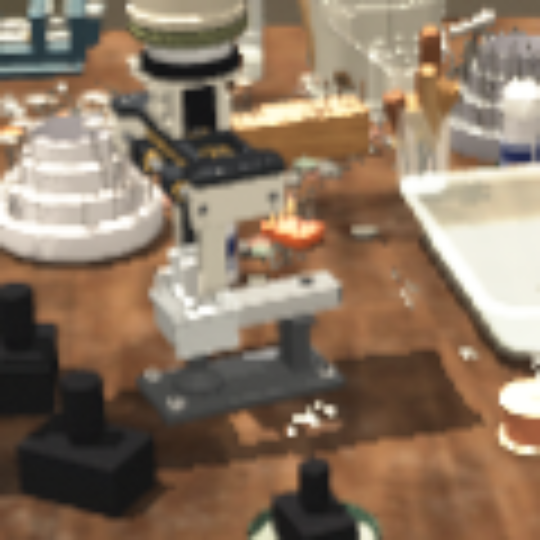

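View pics/sqw.png

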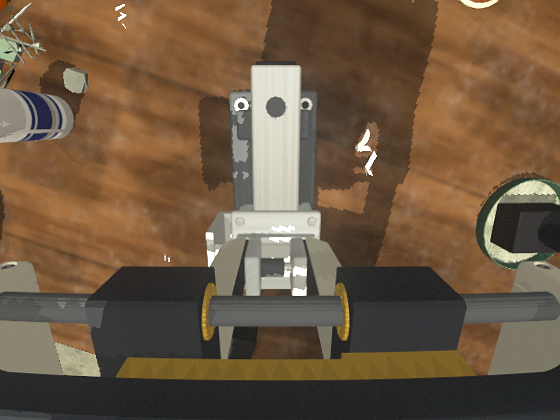

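The opening is 33.4 mm, against 34 mm for fully squeezed, and the coupler is still seated. I'll raise the grip and hold, then lift.

Request:
play_rows(increments=[[[0,0,0,0],[0,0,0,0],[0,0,0,0],[0,0,0,0]]], squeeze=50)

```text
t: 12.4
tool_pos: [0.4908, 0.1372, 0.1077]
orientation: [-2.556, 1.814, -0.017]
force: [-0.7, 2.6, 4.1]
opening: 0.0328
```

Request:
play_rows(increments=[[[0,0,-0.3,0],[0,0,-0.7,0],[0,0,-1.2,0]]])

```text
t: 12.7
tool_pos: [0.4898, 0.1369, 0.1189]
orientation: [-2.558, 1.815, -0.015]
force: [0.0, 0.4, -4.4]
opening: 0.0328
```

```bash
python3 -c "
from h import *
s=read_state();print(s['force'],s['wrist_torque'],s['opening'],s['tool_pos'])
snap('side','lf')
v=V('lf');cv2.imwrite('pics/lfc.png',cv2.resize(v.im[140:260,220:340],None,fx=4.5,fy=4.5))
"
```

```text
[ 0.01437752  0.41035187 -4.37863411] [ 0.03690308  0.05544255 -0.0157863 ] 0.03279739571160413 [0.48977957 0.13689571 0.11894763]
```

View pics/lfc.png

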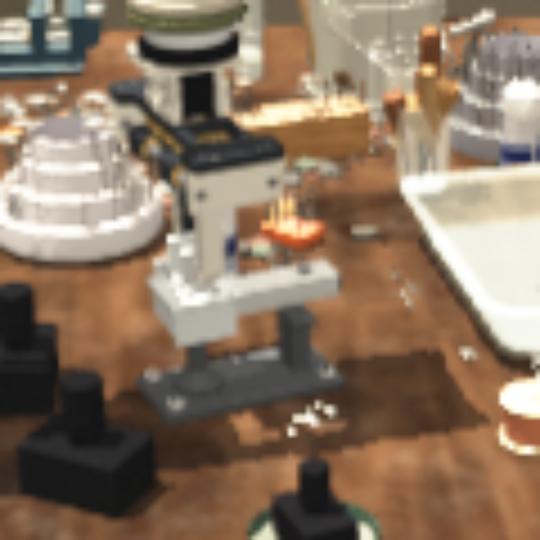

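The coupler is lifting level. The force reads −4.4 N, about its weight, so it isn't snagging. Lifting to 10 cm.

Request:
play_rows(increments=[[[0,0,-1.5,0],[0,0,-3.5,0],[0,0,-5.5,0],[0,0,-7.5,0],[0,0,-8.8,0]]])

```text
t: 13.25
tool_pos: [0.4899, 0.1372, 0.2099]
orientation: [-2.555, 1.814, -0.019]
force: [0.6, -0.8, -4.4]
opening: 0.0329
```

Request:
play_rows(increments=[[[0,0,0,0],[0,0,0,0],[0,0,0,0],[0,0,0,0],[0,0,0,0]]])

```text
t: 13.75
tool_pos: [0.4894, 0.1371, 0.209]
orientation: [-2.556, 1.814, -0.017]
force: [0.2, -0.2, -4.0]
opening: 0.0328
```

```bash
python3 -c "
from h import *
s=read_state();print(s['force'],s['wrist_torque'],s['opening'],s['tool_pos'],abs(s['dq']).max())
snap('side','end');snap('scene','endc')
v=V('end');cv2.imwrite('pics/endcc.png',cv2.resize(v.im[100:320,180:370],None,fx=2.7,fy=2.7))
P=v.cloud().reshape(-1,3)
n=np.isfinite(P[:,0])&(np.hypot(P[:,0]-.56,P[:,1]-.16)<.045)&(P[:,2]>.14)&(v.im.reshape(-1,3).astype(int).sum(1)>330)
print(n.sum(),np.percentile(P[n],[5,50,95],axis=0).round(3))
n=np.isfinite(P[:,0])&(np.hypot(P[:,0]-.559,P[:,1]+.095)<.05)
for lo,hi in [(.055,.075),(.027,.038)]:
    m=n&(P[:,2]>lo)&(P[:,2]<hi); Q=P[m]; print(m.sum(),Q.mean(0),Q[:,2].max(),cv2.minAreaRect((Q[:,:2]*1000).astype(np.float32)))
a=V('scene0');b=V('endc');d=np.abs(a.im.astype(int)-b.im).sum(2)
for nm,(u,w) in dict(spool=(238,207),spool2=(286,132),tube=(185,293)).items(): print(nm,np.median(d[w-15:w+15,u-10:u+10]))
a=V('side0');d=np.abs(a.im.astype(int)-v.im).sum(2);print('brass',np.median(d[297:328,217:243]))
"
```

```text
[ 0.22228992 -0.16161273 -4.01153436] [ 0.01931546  0.04496201 -0.01319335] 0.03282128253999996 [0.48943958 0.13705075 0.2089799 ] 0.006184392253325147
182 [[0.526 0.134 0.164]
 [0.557 0.15  0.178]
 [0.592 0.172 0.183]]
45 [ 0.55733519 -0.09922846  0.06348618] 0.06963249648678815 ((557.7183837890625, -96.57307434082031), (24.155319213867188, 18.145301818847656), 85.21875762939453)
126 [ 0.5578736  -0.10495879  0.03212958] 0.03619364199842756 ((557.7791137695312, -96.78919982910156), (40.43564224243164, 65.1656494140625), 22.098478317260742)
spool 135.0
spool2 71.0
tube 13.0
brass 3.0
```

View pics/endcc.png

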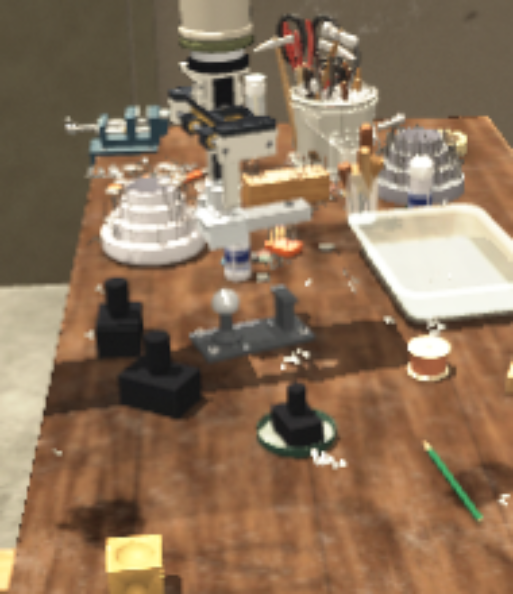

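The side view shows the coupler held level above the bare ball, 101 mm up by TCP travel. The cap stands in the lid. The scene-camera difference is high at the spool spots, probably the arm or its shadow in view, so I'll check the spool in the side camera and then hand in.

```bash
python3 -c "
from h import *
a=V('side0');v=V('end');d=np.abs(a.im.astype(int)-v.im).sum(2);print('spool',np.median(d[224:240,330:348]),'spool2',np.median(d[285:300,437:453]),'tubeY',np.median(d[186:194,264:270]))
print(close_job())"
```

```text
spool 2.0 spool2 1.0 tubeY 81.5
the job is handed in; nothing more can be done
None
```

I set the cap in the round lid, squeezed the latch fully over and lifted the coupler off the ball. It was in the gripper when I handed the job in, at about 14 s of the 51 s allowed. `close_job` reports no verdict, so the points below are my own last checks.

- **Cap:** it stands open side down and level in the lid. Its centre measured about 2 mm from the lid's centre, with the roof at about 33 mm and the top at about 67 mm. That fits a cap resting on the 3 mm floor.
- **Latch:** with the coupler still seated, the fingers closed to 33.4 mm, against 34 mm for fully squeezed. I held that, raised the grip to 50 N, and the opening stayed at 32.8 mm through the lift.
- **Coupler:** it looked level in the side view, 101 mm above its seat by tool travel. The force on the tool was −4.0 N, about the coupler's weight, and the arm was still.
- **Bystanders:** the side camera showed both spools and the brass block unchanged.
- **Checks that disagreed:** the scene camera's before/after difference was large at the spools, which I put down to the arm or its shadow. The side camera's was large at the tube's spot, where the raised coupler probably covered part of it. The scene camera showed the tube almost unchanged.

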